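Square a hard drive into the corner stop

TASK

Push the hard drive along the table top into the corner of the L-shaped aluminium stop, so that its long side lies flat against the long rail and its left end touches the short rail, ready to be unscrewed. Only push it with the fingers: it must stay flat on the table, never gripped, lifted or tipped. Leave the other things on the table where they are.

Things in the scene. Friction and masses are not known exactly. Their poses are not given: they have to be found in the camera images.
- stop: fixed L of two bright aluminium rails, 14 mm wide, 16 mm high. Origin: inner corner, at table level. The long rail runs 190 mm along its -y (to the robot's right), inner face the plane x = 0, looking to -x (to the robot). The short rail runs 130 mm along its -x (towards the robot), inner face the plane y = 0, looking to -y. Yaw -0.1 to 0.25.
- seat (a point): where the drive's origin lies when seated: x = -0.051, y = -0.075 from the corner in the stop's frame, at table level; axes as the stop's. The seated drive's own x axis points along the stop's -y. The drive starts 1 to 7 cm short of the long rail and 3 to 12 cm short of the short one, up to 0.3 rad out of line
- drive: loose silver 3.5 inch hard drive, label up, about 0.5 kg, 150 mm (own x) by 102 mm (own y), about 28 mm high; push it below 18 mm above the table. Origin: centre of the underside; long sides 51 mm from it, -x end 75 mm, +x end 72 mm. The -x end looks to the short rail (left). Sliding it takes about 2 to 5 N
- fan: bystander: black case fan lying flat, 80x80x25 mm, origin at the centre of its underside; loose, leave alone
- heatsink: bystander: silver finned heat sink, 63x70x34 mm, origin at the centre of its underside; loose, leave alone
- tape: bystander: black roll of tape lying flat, 58 mm across, 19 mm high, origin at the centre of its underside; loose, leave alone

How it is judged:
By the outcome, as a careful person would: the job done as asked, in the order asked, and still so for the second after the job is handed in, with the robot touching nothing.
It also fails if it takes over 48 s, if anything falls off the work surface, if the arm or the gripper's body presses on something with over 40 N, if the wrist force passes 120 N, or if a joint passes its speed limit or range.

ROBOT

A 6-joint arm with a two-finger parallel gripper is mounted at the origin on the work surface; the furniture and walls round the work are solid. World frame = base frame: x ahead of the robot, y to its left, z up, the work surface at z = 0. Lengths are in m, angles in degrees, forces in N, time in s.
With the tool pointing down it reaches from about 0.35 to 0.975 m from the base axis. Payload 4.9 kg.
Tool frame: the origin (TCP) lies midway between the tips of the shut fingers; the grasp point (between the pads) lies grip_point_offset behind it (grip_point_offset is the distance from the TCP to the grasp point, in m); z points along the fingers, y is the line along which they close (so a half turn about z gives the same grasp; the last joint's range is limited). The gripper opens to 85 mm and grips with 20 to 120 N. Pads are 22 mm wide; open, the fingers measure 114 mm over their backs; the gripper's body (76 mm by 85 mm) begins 54 mm behind the grasp point. The pads swing forward as they close: fully open they stand 13 mm farther back than shut.
Start: joints at [-72.479, 3.019, 92.412, -0, 84.569, -6.818], TCP at [0.258, -0.569, 0.231] pointing down, gripper open.
Joint ranges: [-172.51, 172.51], [-57.92, 126.97], [3.15, 148.05], [-58.71, 238.71], [5.1, 150.11], [-179.66, 179.66]. Speed limits (degrees/s): [147.25, 147.25, 180, 180, 180, 180].

INTERFACE

Orientations are given as [roll, pitch, yaw] about the fixed x, y, z axes, in that order (R = Rz(yaw) Ry(pitch) Rx(roll)).
In Python, from station import sense, get_image, calibration, close_job, search_frame, mark_of, grip_point_offset gives the robot as it stands. The module is installed in compiled form; this text tells all that it offers.
- The arm moves only by the tool move_arm, never from a script. Its argument "steps" is text: rows parted by semicolons, each of 7 numbers parted by spaces: the shift along the tool's x, y, z in mm, then the turn, a rotation vector about the tool's x, y, z in degrees, then the opening, from -1 (shut) to 1 (fully open). A call has 1 to 5 rows; each row shifts and turns the commanded pose from where the row before left it, along the tool's axes as they then stand; what a row does not reach is not made up. A row lasts 1/10 s, in which the tool goes at most 50 mm and 8.59 degrees, less where a joint would pass 70% of its speed; a pose out of reach is approached as far as the arm can. A call with a gripper value outside its range is refused whole. The fingers move at their own pace and stop on an object; "grip_force" is the grip in N (left out, the last holds). Time passes only in rows, so rows that do not move let the fingers close. It gives the time, the measured TCP pose, the force, the opening and the grip force at its end, in the units of the state.
- sense(): the state, without advancing time (a new reading comes with each control period).
- get_image(name): name is "scene" or "top" or "wrist"; returns (picture, depth): 400x640x3 uint8, blue, green, red; 400x640 float32, m along the optical axis (not along the pixel's ray), 0 where there is no reading.
- calibration(name): a dict with "K" (3x3 intrinsics, pixels), "T" (4x4, takes a point from camera to world coordinates). Camera axes: x right, y up, looking along -z (the intrinsics and any distortion apply to the point x, -y, -z); pixel columns grow to the right and rows downward; lengths in m; the calibration is good to about 2 mm. A picture is of the moment at which its call begins: read the wrist's pose just before it. calibration takes no time and is no camera call; for the wrist camera it gives the pose at the moment of the call.
- close_job(): hands the job in; it is judged then, once.
Trained networks look in the newest picture that a camera, given by its name, has taken for a name from the list of things; names that differ only in an ending like _2 or _b are one class to them, and where a whole thing is asked for, a point or a joint stands for the part that bears it (a point fixed in the world has none). Each returns a list of dicts, best first, with "p" (0 to 1); they miss things now and then, are a little off and sometimes report something else, mostly with a low value. They report only what shows in the picture. A call takes as long as a camera call.
- search_frame(camera, target): "at" ([column, row] in pixels, amid what is visible of it).
- mark_of(camera, target): "at" ([column, row] in pixels: a listed point, or the origin of a listed thing).
The state is a dict: "clock": time; "joint_positions": joint angles; "joint_velocities": joint speeds; "joint_efforts": joint torques, N m; "ee_pos": TCP position; "ee_rot": TCP orientation; "contact_force": force on the tool from outside, world axes, zero at the start; "torque": the same for the moment, N m; "opening": finger opening in m; "grip_force": force on a finger pad.
Only numpy, scipy, OpenCV 4.12 (cv2) and the standard library are available. Lean on these libraries where they do the work, as an engineer would, in place of code of your own. Each camera call takes 0.05 s, during which the arm holds its last target. There are 200 camera calls.

## Working session

There is one attempt and no reset: what is moved stays moved. The work goes in short steps, Python scripts to look and compute and a tool call to move; the robot and the scene stay as the last step left them, time stands still between calls to the robot, and variables do not carry over. Pictures are saved under pics/ and viewed, at most 10 in all, crops included, and the job is handed in when it is done.

Besides the shell and the picture viewer there is one more tool, called after ">>>" in YAML: its name, and indented under it one key for each argument. move_arm: Moves the arm, as the interface text tells. Its arguments: {"type":"object","properties":{"steps":{"type":"string"},"grip_force":{"type":"number"}},"required":["steps"]}

```bash
mkdir -p pics
python3 - <<'E'
from station import *
import cv2,numpy as np
for n in ["scene","top"]:
    im,d=get_image(n); cv2.imwrite(f"pics/{n}0.png",im); np.save(f"{n}0.npy",d)
    c=calibration(n); print(n,np.round(c["K"],1).tolist(),np.round(c["T"],3).tolist(),{k:v for k,v in c.items() if k not in "KT"})
    for t in ["drive","stop","seat","fan","heatsink","tape"]:
        print(t,mark_of(n,t)[:2])
s=sense();print(s,grip_point_offset)
E
```

```text
scene [[377.2, 0.0, 318.7], [0.0, 377.2, 202.7], [0.0, 0.0, 1.0]] [[0.798, 0.308, -0.518, 0.003], [-0.602, 0.43, -0.673, -0.666], [0.015, 0.849, 0.529, 0.492], [0.0, 0.0, 0.0, 1.0]] {}
drive [{'at': [339.8, 235.6], 'p': 0.65}]
stop [{'at': [336.9, 195.8], 'p': 0.67}]
seat [{'at': [336.7, 212.8], 'p': 0.98}, {'at': [287.7, 183.5], 'p': 0.71}]
fan [{'at': [251.6, 191.4], 'p': 0.62}]
heatsink [{'at': [314.7, 282.8], 'p': 0.73}]
tape [{'at': [285.3, 181.7], 'p': 0.5}]
top [[396.3, 0.0, 325.3], [0.0, 396.3, 201.9], [0.0, 0.0, 1.0]] [[0.015, 0.981, -0.196, 0.274], [-1.0, 0.017, 0.007, -0.097], [0.01, 0.196, 0.981, 0.862], [0.0, 0.0, 0.0, 1.0]] {}
drive [{'at': [357.7, 197.1], 'p': 0.65}]
stop [{'at': [291.2, 154.6], 'p': 0.64}]
seat []
fan [{'at': [233.3, 233.2], 'p': 0.76}]
heatsink [{'at': [398.1, 265.7], 'p': 0.66}, {'at': [355.5, 196.9], 'p': 0.17}]
tape [{'at': [237.5, 190.0], 'p': 0.83}]
{'clock': 0.7, 'joint_positions': array([-7.24782052e+01,  3.01709625e+00,  9.24074165e+01, -1.32573789e-04,
        8.45662137e+01, -6.81677580e+00]), 'joint_velocities': array([-0.0353765 , -0.06001518,  0.03125462,  0.01678949, -0.09055633,
       -0.06069852]), 'joint_efforts': array([ 7.10731692e-04, -3.93545687e+01, -3.70375335e+01, -1.29485793e-04,
        2.14038105e-04,  1.19148655e-05]), 'ee_pos': array([ 0.25760287, -0.5694762 ,  0.23138111]), 'ee_rot': array([1.79990808e+02, 1.23177012e-03, 2.43385830e+01]), 'contact_force': array([-0.15290235,  0.09934291, -0.02287716]), 'torque': array([0.03251889, 0.00468938, 0.0167916 ]), 'grip_force': 0.0, 'opening': 0.08564290163276131} 0.0187
```

View pics/top0.png

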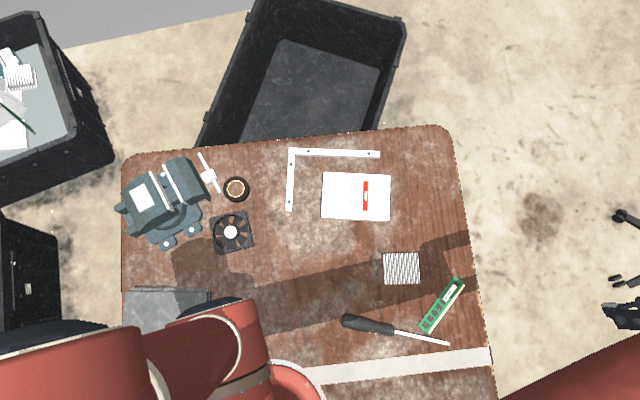

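View pics/scene0.png

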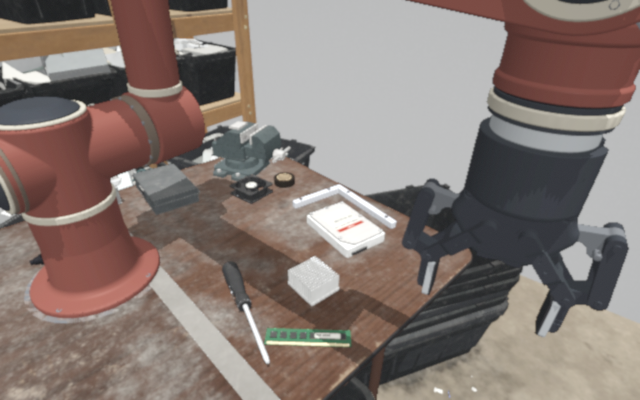

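The top view shows the drive at about (355,197). The stop's inner corner is near (294,156), with its rails running to (380,153) and (288,211). The heatsink (400,268), fan (232,233) and tape (236,188) are clear of the push path.

```bash
cat > h.py <<'E'
from station import *
import cv2,numpy as np
def cloud(n,im,d,T=None):
    c=calibration(n);K=c["K"];T=c["T"] if T is None else T
    v,u=np.mgrid[:400,:640]
    p=np.stack([(u-K[0,2])/K[0,0]*d,-(v-K[1,2])/K[1,1]*d,-d],-1)
    return p@T[:3,:3].T+T[:3,3]
def onplane(n,uv,z):
    c=calibration(n);K=c["K"];T=c["T"]
    r=np.array([(uv[0]-K[0,2])/K[0,0],-(uv[1]-K[1,2])/K[1,1],-1])@T[:3,:3].T
    return T[:3,3]+r*(z-T[2,3])/r[2]
def measure(n="top",roi=(270,400,135,235),sv=None):
    im,d=get_image(n); 
    if sv: cv2.imwrite(sv,im)
    P=cloud(n,im,d); g=im.min(2)
    m=np.zeros(g.shape,bool); u0,u1,v0,v1=roi; m[v0:v1,u0:u1]=True
    m&=d>0
    return im,d,P,g,m
E
python3 - <<'E'
from h import *
im,d,P,g,m=measure()
z=P[...,2]
print(np.percentile(z[m],[5,25,50,75,90,95,99]))
for lo,hi in[(.020,.04),(.009,.020)]:
    k=(m&(z>lo)&(z<hi)).astype(np.uint8)
    n,l,s,c=cv2.connectedComponentsWithStats(k)
    for i in range(1,n):
        if s[i,4]>60:
            q=P[l==i]; r=cv2.minAreaRect((q[:,:2]*1000).astype(np.float32)); print(lo,s[i],np.median(q[:,2]).round(4),r)
# brightness based
k=(m&(g>120)).astype(np.uint8);n,l,s,c=cv2.connectedComponentsWithStats(k)
for i in range(1,n):
    if s[i,4]>100:
        vu=np.argwhere(l==i)
        zz=.016 if s[i,2]*s[i,3]>1.6*s[i,4] else .028
        q=np.array([onplane("top",(b,a),zz)[:2]*1000 for a,b in vu],np.float32)
        print("bright",s[i],zz,cv2.minAreaRect(q))
for t,uv,zz in[("corner",(294.5,156.5),.016),("heat",(398,266),0),("fan",(233,233),0),("tape",(237,190),0)]: print(t,onplane("top",uv,zz))
cv2.imwrite("pics/crop.png",cv2.resize(im[135:235,270:410],None,fx=5,fy=5,interpolation=cv2.INTER_NEAREST))
E
```

```text
[-0.00248621 -0.00072884  0.00075207  0.0169672   0.02588931  0.02683796
  0.02833886]
0.02 [ 322  171   69   49 2890] 0.0257 ((458.1564636230469, -168.97589111328125), (146.38528442382812, 101.40870666503906), 87.5746841430664)
0.009 [286 147  94  64 977] 0.0156 ((494.05328369140625, -118.80561828613281), (202.31124877929688, 145.07125854492188), 88.59486389160156)Traceback (most recent call last):
  File "<stdin>", line 17, in <module>
  File "h.py", line 9, in onplane
    c=calibration(n);K=c["K"];T=c["T"]
ValueError: time passes only in moves, steps and waits
```

```bash
cat >> h.py <<'E'
def fit(P,m,hint=None):
    """drive rect and stop (corner,yaw) from the cloud"""
    z=P[...,2]
    def comp(lo,hi,mm):
        n,l,s,c=cv2.connectedComponentsWithStats((mm&(z>lo)&(z<hi)).astype(np.uint8))
        return l==1+np.argmax(s[1:,4])
    kd=comp(.020,.04,m); rd=cv2.minAreaRect((P[kd][:,:2]*1000).astype(np.float32))
    return kd,rd
E
python3 - <<'E'
from h import *
im,d,P,g,m=measure()
kd,rd=fit(P,m); print(rd)
z=P[...,2]; q=P[m&(z>.012)&(z<.02)]
far=cv2.dilate(kd.astype(np.uint8),np.ones((9,9)))>0
q=P[m&~far&(z>.012)&(z<.02)][:,:2]*1000
L=q[(q[:,0]>535)]; S=q[(q[:,1]>-75)&(q[:,0]<525)]
print(len(L),len(S))
for n,a in(("long",L),("short",S)):
    vx,vy,x0,y0=cv2.fitLine(a.astype(np.float32),cv2.DIST_HUBER,0,.01,.01).ravel()
    off=(a-[x0,y0])@[-vy,vx]; al=(a-[x0,y0])@[vx,vy]
    print(n,np.degrees(np.arctan2(vy,vx)),x0,y0,np.percentile(off,[1,5,95,99]),np.percentile(al,[0,100]),a.min(0),a.max(0))
cv2.imwrite("pics/crop.png",cv2.resize(im[135:235,270:410],None,fx=5,fy=5,interpolation=cv2.INTER_NEAREST))
for t,uv,zz in[("heat",(398,266),0),("fan",(233,233),0),("tape",(237,190),0)]: print(t,onplane("top",uv,zz))
E
```

```text
((458.3667907714844, -169.28787231445312), (146.13333129882812, 101.33983612060547), 87.6618423461914)
610 291
long 89.469925 557.29175 -118.87869 [-8.70206957 -7.34532659  9.70033095 19.40517583] [-102.55889272   99.02352761] [ 535.6226333  -221.48419095] [568.07295914 -19.93802905]
short -1.3667171 473.59555 -24.599566 [-6.67867117 -6.31993318  6.53623473  7.08812198] [-49.51988661  51.13463884] [423.97895009 -32.49728705] [524.71677372 -16.87365945]
heat [ 0.30840884 -0.26152639  0.        ]
fan [0.37389344 0.09695147 0.        ]
tape [0.47002835 0.09387798 0.        ]
```

View pics/crop.png

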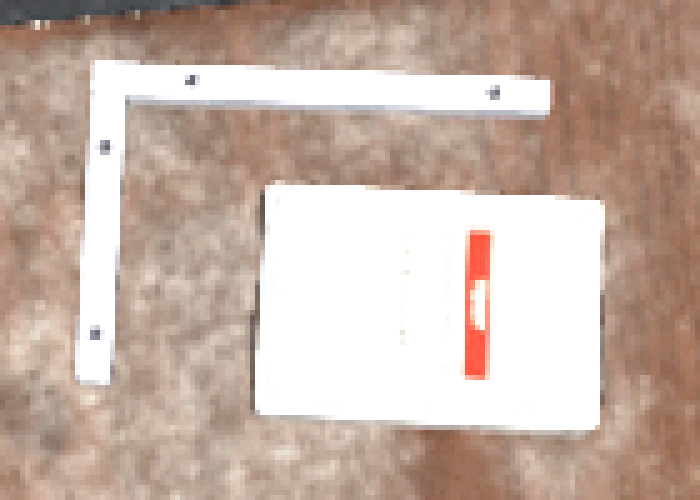

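The crop shows the drive nearly parallel to the stop, with gaps of about 41 mm to the long rail and 62 mm to the short one. I'll push it towards the long rail first, with two half-open fingers on the near side.

>>> move_arm:
  steps: "0 0 0 0 0 8.59 0.2; 0 0 0 0 0 8.59 0.2; 0 0 0 0 0 8.59 0.2; 12 -45 0 0 0 0 0.2; 12 -45 0 0 0 0 0.2"

```text
clock: 1.3
ee_pos: [0.2836, -0.4796, 0.2308]
ee_rot: [-179.9, 0.0, -1.6]
contact_force: [0.4, 0.8, 0.5]
opening: 0.0511
grip_force: 0.0
```

>>> move_arm:
  steps: "12 -45 0 0 0 0 0.2; 12 -45 0 0 0 0 0.2; 12 -45 0 0 0 0 0.2; 12 -45 0 0 0 0 0.2; 12 -45 0 0 0 0 0.2"

```text
clock: 1.8
ee_pos: [0.3496, -0.2549, 0.2315]
ee_rot: [180.0, -0.0, -1.5]
contact_force: [1.6, 0.5, 0.3]
opening: 0.0515
grip_force: 0.0
```

>>> move_arm:
  steps: "11 -45 0 0 0 0 0.2; 11 -44 0 0 0 0 0.2; 0 0 45 0 0 0 0.2; 0 0 45 0 0 0 0.2; 0 0 0 0 0 0 0.2"

```text
clock: 2.3
ee_pos: [0.3697, -0.1649, 0.1347]
ee_rot: [-179.6, 0.6, -1.4]
contact_force: [-0.7, 1.1, 0.1]
opening: 0.051
grip_force: 0.0
```

Run:
```python
from h import *
c=calibration("wrist");im,d=get_image("wrist");P=cloud("wrist",im,d,c["T"]); cv2.imwrite("pics/w1.png",im)
s=sense();print(s["ee_pos"],s["ee_rot"])
np.save("w1P.npy",P)
m=(d>0)&(P[...,0]>.3)&(P[...,0]<.6)&(P[...,1]<0)
print(m.sum()); 
kd,rd=fit(P,m);print(rd)
```

```text
[ 0.37163432 -0.16660043  0.13851643] [-179.77697035    0.33823228   -1.40417958]
177987
((457.3296203613281, -167.56411743164062), (146.10768127441406, 99.45834350585938), 88.1412582397461)
```

View pics/w1.png

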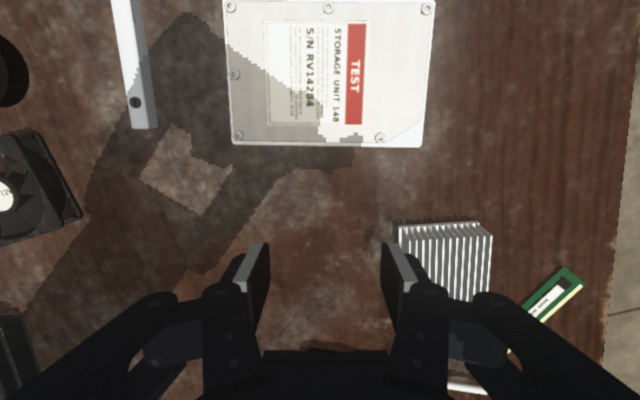

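Run:
```python
import numpy as np
P=np.load("w1P.npy")
q=P[225:300,400:490].reshape(-1,3);q=q[(q[:,2]>.02)&(q[:,2]<.05)]
print(q.min(0),q.max(0))
```

```text
[ 0.27365818 -0.29749174  0.02001793] [ 0.33697609 -0.22935742  0.03564255]
```

>>> move_arm:
  steps: "0 0 40 0 0 0 0.2; 0 0 40 0 0 0 0.2; 0 0 35 0 0 0 0.2; 0 0 15 0 0 0 0.2; 0 0 0 0 0 0 0.2"

```text
clock: 2.85
ee_pos: [0.3737, -0.1688, 0.0116]
ee_rot: [-180.0, 0.1, -1.5]
contact_force: [-0.9, 0.5, 0.6]
opening: 0.0514
grip_force: 0.0
```

>>> move_arm:
  steps: "0 0 5 0 0 0 0.2; 0 0 0 0 0 0 0.2; 5 0 0 0 0 0 0.2; 5 0 0 0 0 0 0.2; 5 0 0 0 0 0 0.2"

```text
clock: 3.35
ee_pos: [0.3897, -0.169, 0.0071]
ee_rot: [180.0, -0.1, -1.4]
contact_force: [-0.2, -0.3, 0.3]
opening: 0.0514
grip_force: 0.0
```

>>> move_arm:
  steps: "0 0 3 0 0 0 0.2; 4 0 0 0 0 0 0.2; 4 0 0 0 0 0 0.2; 4 0 0 0 0 0 0.2; 4 0 0 0 0 0 0.2"

```text
clock: 3.85
ee_pos: [0.4027, -0.1687, 0.0028]
ee_rot: [-180.0, 0.4, -1.4]
contact_force: [-9.0, -0.2, 6.8]
opening: 0.0511
grip_force: 4.7
```

>>> move_arm:
  steps: "4 0 0 0 0 0 0.2; 4 0 0 0 0 0 0.2; 4 0 0 0 0 0 0.2; 3 0 0 0 0 0 0.2; 3 0 0 0 0 0 0.2"

```text
clock: 4.35
ee_pos: [0.4205, -0.169, 0.0028]
ee_rot: [-179.9, 0.4, -1.4]
contact_force: [-9.2, 0.6, 7.0]
opening: 0.0515
grip_force: 4.9
```

>>> move_arm:
  steps: "3 0 -1 0 0 0 0.2; 3 0 -1 0 0 0 0.2; 2 0 0 0 0 0 0.2; 2 0 0 0 0 0 0.2; 0 0 0 0 0 0 0.2"

```text
clock: 4.85
ee_pos: [0.4327, -0.1695, 0.0051]
ee_rot: [-180.0, 0.0, -1.4]
contact_force: [-2.0, 0.2, -1.5]
opening: 0.0512
grip_force: 1.2
```

>>> move_arm:
  steps: "2 0 0 0 0 0 0.2; 1.5 0 0 0 0 0 0.2; 1.5 0 0 0 0 0 0.2; 0 0 0 0 0 0 0.2"

```text
clock: 5.25
ee_pos: [0.4372, -0.1699, 0.0052]
ee_rot: [180.0, 0.1, -1.4]
contact_force: [-5.5, -0.9, -0.6]
opening: 0.0512
grip_force: 2.5
```

Run:
```python
from h import *
im,d,P,g,m=measure("top")
cv2.imwrite("pics/crop2.png",cv2.resize(im[135:235,270:410],None,fx=5,fy=5,interpolation=cv2.INTER_NEAREST))
s=sense();print(s["ee_pos"],s["contact_force"])
```

```text
[ 0.43724285 -0.16986524  0.0052336 ] [-5.96254796 -0.12812185  0.06276681]
```

View pics/crop2.png

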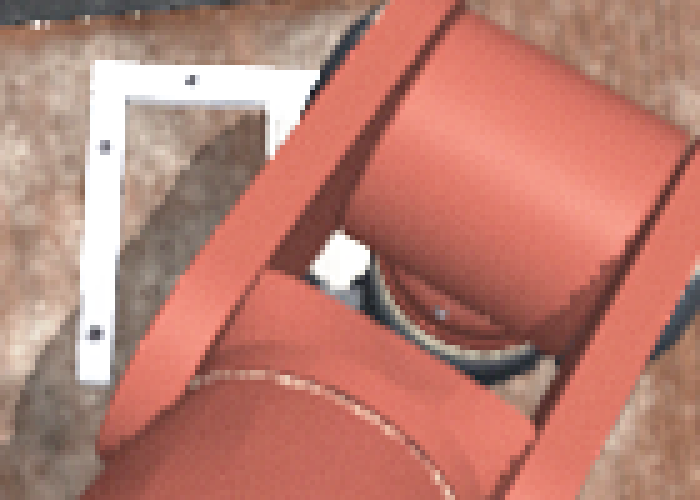

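The drive's left corner now reaches the long rail at about (268,100) in the crop, so it is touching or nearly so. I'll press a little further to find firm contact.

>>> move_arm:
  steps: "1.5 0 0 0 0 0 0.2; 1.5 0 0 0 0 0 0.2; 0 0 0 0 0 0 0.2"

```text
clock: 5.6
ee_pos: [0.4373, -0.1699, 0.0052]
ee_rot: [-180.0, 0.6, -1.4]
contact_force: [-19.2, -0.0, 10.8]
opening: 0.0512
grip_force: 9.0
```

>>> move_arm:
  steps: "-17 0 0 0 0 0 0.2; 0 0 -45 0 0 0 0.2; 0 0 -45 0 0 0 0.2; 23 35 0 0 0 0 0.2; 23 35 0 0 0 0 0.2"

```text
clock: 6.1
ee_pos: [0.472, -0.243, 0.1012]
ee_rot: [179.6, -0.7, -1.4]
contact_force: [0.4, 0.4, -0.6]
opening: 0.0513
grip_force: 0.0
```

>>> move_arm:
  steps: "23 35 0 0 0 -8.5 0.2; 0 0 0 0 0 -8.5 0.2; 0 0 0 0 0 -8.5 0.2; 0 0 0 0 0 -8.5 0.2; 0 0 0 0 0 -8.5 0.2"

```text
clock: 6.6
ee_pos: [0.4917, -0.2771, 0.0966]
ee_rot: [179.8, -0.1, 41.4]
contact_force: [-0.9, -0.8, -0.1]
opening: 0.0512
grip_force: 0.0
```

>>> move_arm:
  steps: "0 0 0 0 0 -8.5 0.2; 0 0 0 0 0 -8.5 0.2; 0 0 0 0 0 -8.5 0.2; 0 0 0 0 0 -8.5 0.2; 0 0 0 0 0 -8.5 0.2"

```text
clock: 7.1
ee_pos: [0.4917, -0.277, 0.0967]
ee_rot: [179.7, 0.1, 83.9]
contact_force: [0.5, -0.0, 0.6]
opening: 0.0512
grip_force: 0.0
```

>>> move_arm:
  steps: "0 0 0 0 0 -5 0.2; 0 0 0 0 0 0 0.2; 0 0 0 0 0 0 0.2"

```text
clock: 7.4
ee_pos: [0.491, -0.2766, 0.0962]
ee_rot: [179.9, 0.1, 88.5]
contact_force: [-0.0, 0.0, 0.0]
opening: 0.0514
grip_force: 0.0
```

Run:
```python
from h import *
c=calibration("wrist");im,d=get_image("wrist");P=cloud("wrist",im,d,c["T"]); cv2.imwrite("pics/w2.png",im)
s=sense();print(s["ee_pos"],s["ee_rot"])
m=(d>0)&(P[...,0]>.35)&(P[...,0]<.6)&(P[...,1]<0)&(P[...,1]>-.26)
kd,rd=fit(P,m);print(rd,P[kd].min(0),P[kd].max(0))
```

```text
[ 0.49073401 -0.27649482  0.09597152] [1.79894327e+02 4.87030241e-02 8.84769902e+01]
((497.9267578125, -194.9927215576172), (92.83019256591797, 100.93069458007812), 88.54016876220703) [ 0.44710123 -0.24181555  0.02000009] [ 0.54910799 -0.14732872  0.02939364]
```

View pics/w2.png

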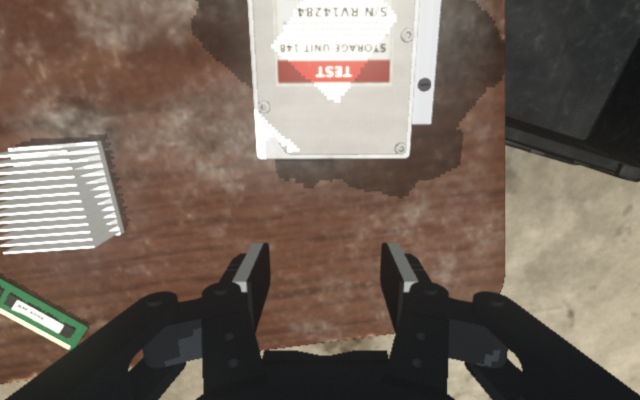

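The drive lies flush on the long rail (shared edge at column ~412), with its free end at y≈-0.241 m. Next I'll descend and push along the rail.

>>> move_arm:
  steps: "0 3 40 0 0 0 0.2; 0 0 30 0 0 0 0.2; 0 0 15 0 0 0 0.2; 5 0 6 0 0 0 0.2; 5 0 0 0 0 0 0.2"

```text
clock: 7.95
ee_pos: [0.4932, -0.2659, 0.0041]
ee_rot: [-180.0, -0.0, 88.5]
contact_force: [-0.5, -0.0, 0.7]
opening: 0.0513
grip_force: 0.0
```

>>> move_arm:
  steps: "5 0 0 0 0 0 0.2; 5 0 0 0 0 0 0.2; 4 0 0 0 0 0 0.2; 4 0 0 0 0 0 0.2; 4 0 0 0 0 0 0.2"

```text
clock: 8.45
ee_pos: [0.4946, -0.2459, 0.0058]
ee_rot: [179.9, 0.3, 88.6]
contact_force: [-0.6, -5.4, -0.3]
opening: 0.0514
grip_force: 2.9
```

>>> move_arm:
  steps: "4 0 0 0 0 0 0.2; 4 0 0 0 0 0 0.2; 4 0 0 0 0 0 0.2; 4 0 0 0 0 0 0.2; 4 0 0 0 0 0 0.2"

```text
clock: 8.95
ee_pos: [0.4951, -0.2261, 0.0058]
ee_rot: [179.9, 0.3, 88.6]
contact_force: [-0.4, -6.2, 0.8]
opening: 0.0511
grip_force: 3.1
```

>>> move_arm:
  steps: "5 0 0 0 0 0 0.2; 5 0 0 0 0 0 0.2; 5 0 0 0 0 0 0.2; 5 0 0 0 0 0 0.2; 4 0 0 0 0 0 0.2"

```text
clock: 9.45
ee_pos: [0.4957, -0.202, 0.0058]
ee_rot: [179.9, 0.3, 88.6]
contact_force: [-1.7, -6.2, 1.5]
opening: 0.051
grip_force: 3.3
```

>>> move_arm:
  steps: "3 0 0 0 0 0 0.2; 2 0 0 0 0 0 0.2; 2 0 0 0 0 0 0.2; 0 0 0 0 0 0 0.2"

```text
clock: 9.85
ee_pos: [0.4958, -0.1949, 0.0057]
ee_rot: [179.9, 0.2, 88.6]
contact_force: [-1.5, -5.1, 2.3]
opening: 0.0513
grip_force: 2.7
```

>>> move_arm:
  steps: "2 0 0 0 0 0 0.2; 1.5 0 0 0 0 0 0.2; 1.5 0 0 0 0 0 0.2; 0 0 0 0 0 0 0.2"

```text
clock: 10.25
ee_pos: [0.4959, -0.19, 0.0057]
ee_rot: [179.9, 0.2, 88.6]
contact_force: [-1.4, -5.7, 2.9]
opening: 0.0512
grip_force: 2.9
```

>>> move_arm:
  steps: "1.5 0 0 0 0 0 0.2; 1 0 0 0 0 0 0.2; 0 0 0 0 0 0 0.2"

```text
clock: 10.55
ee_pos: [0.4961, -0.1882, 0.0058]
ee_rot: [179.9, 0.3, 88.6]
contact_force: [-1.1, -8.0, 0.9]
opening: 0.0513
grip_force: 4.2
```

>>> move_arm:
  steps: "1.5 0 0 0 0 0 0.2; 1 0 0 0 0 0 0.2; 0 0 0 0 0 0 0.2"

```text
clock: 10.85
ee_pos: [0.4962, -0.1881, 0.0059]
ee_rot: [179.8, 0.6, 88.7]
contact_force: [-1.7, -16.3, -2.4]
opening: 0.0516
grip_force: 8.5
```

>>> move_arm:
  steps: "-20 0 0 0 0 0 0.2; 0 0 -45 0 0 0 0.2; -30 0 -45 0 0 0 0.2; -45 0 -45 0 0 0 0.2; -45 0 0 0 0 0 0.2"

```text
clock: 11.35
ee_pos: [0.4957, -0.3139, 0.1341]
ee_rot: [179.4, 0.4, 88.7]
contact_force: [1.4, -0.7, 0.8]
opening: 0.0515
grip_force: 0.0
```

>>> move_arm:
  steps: "-45 0 -20 0 0 0 0.2; -45 0 0 0 0 0 0.2; 0 0 0 0 0 0 0.2; 0 0 0 0 0 0 0.2"

```text
clock: 11.75
ee_pos: [0.4896, -0.4017, 0.1463]
ee_rot: [180.0, -0.0, 88.5]
contact_force: [-0.1, -0.5, -0.8]
opening: 0.0513
grip_force: 0.0
```

Run:
```python
from h import *
im,d,P,g,m=measure("top")
kd,rd=fit(P,m);print(rd)
cv2.imwrite("pics/crop3.png",cv2.resize(im[135:235,270:410],None,fx=5,fy=5,interpolation=cv2.INTER_NEAREST))
c=calibration("wrist");w,d=get_image("wrist");cv2.imwrite("pics/w3.png",w)
s=sense();print(s["ee_pos"],s["clock"])
```

```text
((500.9267578125, -105.44914245605469), (146.15370178222656, 101.32414245605469), 88.91146850585938)
[ 0.48977576 -0.40010324  0.14583111] 11.85
```

View pics/crop3.png

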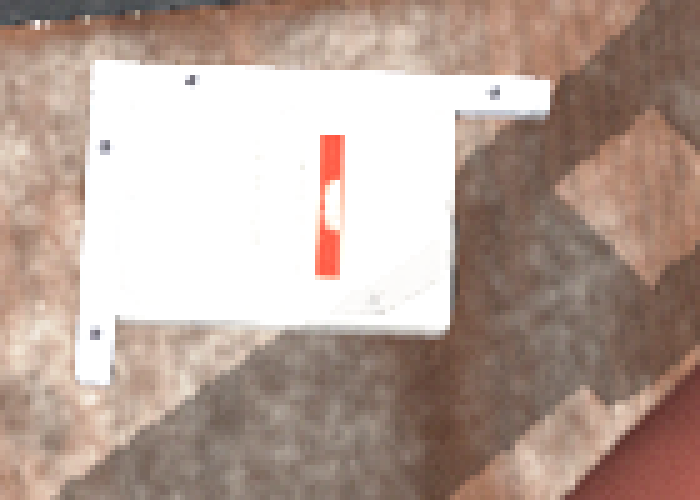

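View pics/w3.png

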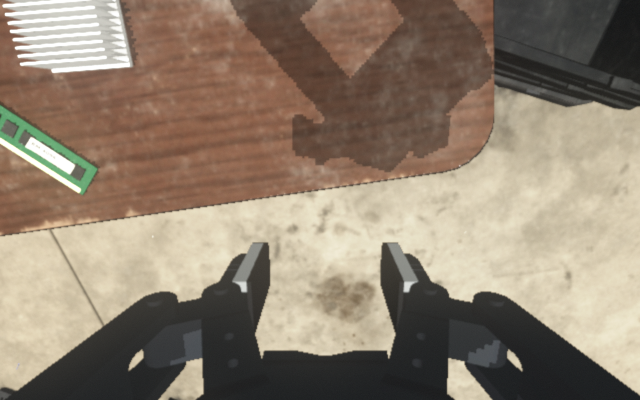

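The drive is in the corner. I'll give the long side one last light nudge to make sure it lies flat.

>>> move_arm:
  steps: "45 -16 0 0 0 0 0.2; 49 -16 0 0 0 0 0.2; 49 -16 0 0 0 0 0.2; 49 -15 0 0 0 0 0.2; 49 -15 0 0 0 0 0.2"

```text
clock: 12.35
ee_pos: [0.4182, -0.1606, 0.1456]
ee_rot: [-180.0, -0.0, 88.6]
contact_force: [1.0, 0.2, 0.4]
opening: 0.0512
grip_force: 0.0
```

>>> move_arm:
  steps: "49 -15 0 0 0 8.5 0.2; 0 0 0 0 0 8.5 0.2; 0 0 0 0 0 8.5 0.2; 0 0 0 0 0 8.5 0.2; 0 0 0 0 0 8.5 0.2"

```text
clock: 12.85
ee_pos: [0.4063, -0.1164, 0.1459]
ee_rot: [-180.0, -0.0, 46.3]
contact_force: [-0.3, 0.6, 0.5]
opening: 0.0515
grip_force: 0.0
```

>>> move_arm:
  steps: "0 0 0 0 0 8.5 0.2; 0 0 0 0 0 8.5 0.2; 0 0 0 0 0 8.5 0.2; 0 0 0 0 0 8.5 0.2; 0 0 0 0 0 8.5 0.2"

```text
clock: 13.35
ee_pos: [0.4063, -0.1166, 0.1458]
ee_rot: [-180.0, 0.0, 3.8]
contact_force: [-0.3, 0.3, 0.1]
opening: 0.0511
grip_force: 0.0
```

>>> move_arm:
  steps: "0 0 0 0 0 5 0.2; 0 0 0 0 0 0 0.2; 0 0 0 0 0 0 0.2"

```text
clock: 13.65
ee_pos: [0.4065, -0.1171, 0.1461]
ee_rot: [-180.0, 0.0, -0.8]
contact_force: [0.5, 0.3, -0.0]
opening: 0.0513
grip_force: 0.0
```

>>> move_arm:
  steps: "0 -9 45 0 0 0.5 0.2; 0 0 45 0 0 0 0.2; 0 0 35 0 0 0 0.2; 0 0 15 0 0 0 0.2; 8 0 0 0 0 0 0.2"

```text
clock: 14.15
ee_pos: [0.4118, -0.1075, 0.003]
ee_rot: [-179.8, 0.4, -1.4]
contact_force: [0.8, 0.7, 0.3]
opening: 0.0515
grip_force: 0.0
```

>>> move_arm:
  steps: "8 0 0 0 0 0 0.2; 6 0 0 0 0 0 0.2; 5 0 0 0 0 0 0.2; 2 0 0 0 0 0 0.2; 0 0 0 0 0 0 0.2"

```text
clock: 14.65
ee_pos: [0.4368, -0.11, 0.007]
ee_rot: [180.0, -0.1, -1.5]
contact_force: [-0.5, 1.2, -0.5]
opening: 0.0513
grip_force: 0.0
```

>>> move_arm:
  steps: "1.5 0 0 0 0 0 0.2; 1.5 0 0 0 0 0 0.2; 0 0 0 0 0 0 0.2"

```text
clock: 14.95
ee_pos: [0.4385, -0.1098, 0.0062]
ee_rot: [-180.0, 0.1, -1.5]
contact_force: [-1.7, -0.3, 1.2]
opening: 0.0513
grip_force: 0.8
```

>>> move_arm:
  steps: "1.5 0 0 0 0 0 0.2; 1.5 0 0 0 0 0 0.2; 0 0 0 0 0 0 0.2"

```text
clock: 15.25
ee_pos: [0.4387, -0.1097, 0.0059]
ee_rot: [-180.0, 0.5, -1.4]
contact_force: [-13.8, -0.7, 12.2]
opening: 0.0515
grip_force: 7.0
```

>>> move_arm:
  steps: "-20 0 0 0 0 0 0.2; -10 0 -40 0 0 0 0.2; 0 0 -45 0 0 0 0.2; 0 0 -45 0 0 0 0.2; -40 0 -20 0 0 0 0.2"

```text
clock: 15.75
ee_pos: [0.3756, -0.1095, 0.1623]
ee_rot: [179.8, -0.5, -1.4]
contact_force: [-0.1, -0.5, 1.7]
opening: 0.0512
grip_force: 0.0
```

>>> move_arm:
  steps: "0 45 0 0 0 0 0.2; 0 45 0 0 0 0 0.2; 0 45 0 0 0 0 0.2; 0 45 0 0 0 0 0.2; 0 45 0 0 0 0 0.2"

```text
clock: 16.25
ee_pos: [0.3659, -0.3351, 0.1565]
ee_rot: [180.0, -0.1, -1.5]
contact_force: [1.0, 0.3, 0.8]
opening: 0.0509
grip_force: 0.0
```

>>> move_arm:
  steps: "0 45 0 0 0 0 0.2; 0 45 0 0 0 0 0.2; 0 0 0 0 0 0 0.2; 0 0 0 0 0 0 0.2"

```text
clock: 16.65
ee_pos: [0.3635, -0.4236, 0.1557]
ee_rot: [-179.9, 0.0, -1.6]
contact_force: [-0.0, -0.7, 0.5]
opening: 0.0511
grip_force: 0.0
```

Run:
```python
from h import *
im,d,P,g,m=measure("top")
kd,rd=fit(P,m);print(rd)
cv2.imwrite("pics/crop4.png",cv2.resize(im[135:285,210:430],None,fx=3,fy=3,interpolation=cv2.INTER_NEAREST))
```

```text
((500.7698669433594, -105.3765869140625), (146.3798065185547, 101.18059539794922), 88.83363342285156)
```

View pics/crop4.png

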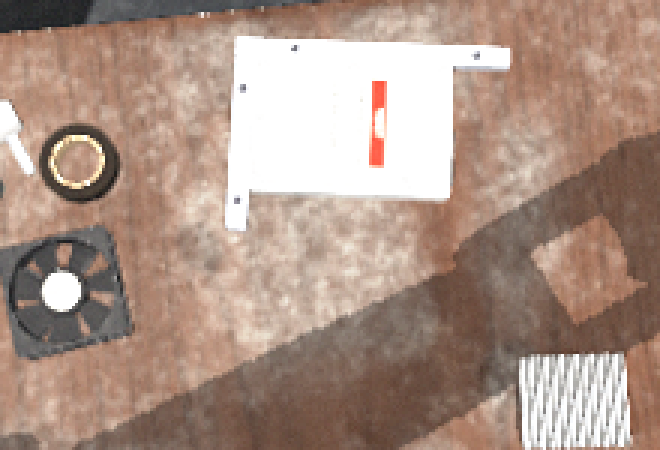

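The drive sits against both rails, with its corner at about (250,65), and the fan, tape and heatsink haven't moved.

```bash
python3 -c "
from station import *
print(close_job())"
```

```text
the job is handed in; nothing more can be done
None
```

The job is handed in: the drive was pushed flat into the corner and stalled firmly against both rails, and the fan, heat sink and tape are where they were, at about 17 s of the 48 s allowed.

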